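# Free the jammed scent-bottle cap and stand it in the organiser

## Task

The brass cap has jammed on the neck of the amber scent bottle, so a straight pull would only lift the bottle out of its stand: take the cap off by twisting it back and forth while drawing it gently upwards, keeping the bottle down in the stand. Then set the cap down (do not drop it), upright with its open end down, in the one empty bay of the clear acrylic organiser, and let go of it, leaving the other things lying on the vanity where they are.

Things in the scene. Friction and masses are not known exactly. Their poses are not given: they have to be found in the camera images.
- cap_centre (a point): Centre (half-way up, on its axis) of the brass cap: a cylinder 44 mm wide, 62 mm tall, about 90 g, black line round it, black bar on top. z runs up from the open end to the closed top. At the start it is fully on the upright neck, centre 115 mm above the vanity. Grip its side anywhere. Bore 28 mm wide, 26 mm deep. It comes free after about 20 mm of rise.
- neck (a point): Foot of the bottle's neck, on its axis, where the cap's rim rests when fully on; 84 mm above the vanity, z up. Neck: steel stub 25 mm wide, 22 mm high, with a sprung black liner. A straight pull needs about 18 to 26 N. While the cap is being turned (0.25 to 0.4 N m) only a small pull is needed, if it rises no more than about 4 mm per radian turned. Bottle: amber glass, 86 x 76 x 70 mm.
- bottle (a joint): How far the bottle is lifted in its stand (m): 0 is down, at most 0.03. It weighs 0.8 to 1.0 kg (8 to 10 N) and only that weight holds it down; the dark steel stand (106 x 96 mm, rim 22 mm high, fixed) does not let it turn, shift or tip.
- empty_bay (a point): Middle of the empty bay's floor, 26 mm above the vanity, z up; the bay is a quarter of a round clear tray. Straight walls (4 mm thick) 48 mm away on its -x and -y sides, round outer wall of 116 mm inner radius about the turntable axis, which is at (-50, -50) mm here; all walls rise 34 mm above the floor. Other bays: fixed lipsticks, compacts, varnish, up to 71 mm above the floor.
- organiser (a joint): Turn of the organiser about its vertical axis (rad, anticlockwise from above). It is 240 mm across and turns easily (about 0.02 N m) on a fixed turntable.
- palette: Slim silver eyeshadow palette, 75 x 150 x 12 mm, lying flat, long side along its y; origin at the middle of its underside. Leave alone.
- gua_sha: Rose quartz gua sha stone, about 50 x 143 x 11 mm, lying flat, long side along its y; origin under its middle. Leave alone.
- pencil: Black wooden kohl pencil, about 145 mm long and 10 mm thick, lying along its x; origin under its middle. Leave alone.
- hair_slide: Gold metal hair slide, 22 x 85 x 9 mm, lying along its y; origin under its middle. Leave alone.
- trinket_bowl: Small brass trinket bowl, 100 mm across and 35 mm high; origin under its middle. Leave alone.
Mind the look-alikes: they are no part of the job. What is shaped like the part that bears cap_centre but blue or pink is not meant.

How it is judged:
On the way:
1. the cap is off the neck (its rim more than 30 mm above the neck's foot), with the bottle still down (z of cap_centre in the frame of neck above 0.061 m and value of joint bottle below 0.003 m), for 0.1 s.
At the end, for the whole second after the job is handed in: The cap stands upright (open end down, within 0.12 rad) on the floor of the empty bay (centre within 50 mm of the bay's middle, inside its walls, and 26 to 36 mm above its floor), released and at rest, the organiser not spinning, the bottle down in its stand (lifted less than 3 mm) (x of cap_centre in the frame of empty_bay above -0.032 m and y of cap_centre in the frame of empty_bay above -0.032 m and horizontal distance between cap_centre and empty_bay below 0.05 m and z of cap_centre in the frame of empty_bay between 0.026 and 0.036 m and angle between cap_centre's own z axis and vertical below 0.12 rad and linear speed of cap below 0.02 m/s and velocity of joint organiser between -0.1 and 0.1 rad/s and value of joint bottle below 0.003 m); the robot touches nothing.
It fails at once if the bottle is lifted more than 5 mm in its stand (value of joint bottle above 0.005 m).
It fails at once if the cap is dropped or thrown (moving faster than 0.7 m/s while not held by the fingers) (linear speed of cap above 0.7 m/s and contact force between the fingers and cap below 0.1 N).
It fails at once if one of the other things on the vanity (palette, gua sha stone, pencil, hair slide, trinket bowl) is moved more than 25 mm (distance of any of palette, gua_sha, pencil, hair_slide, trinket_bowl from where it was at the start of the episode above 0.025 m).
It also fails if it takes over 64 s, if anything falls off the work surface, if the arm or the gripper's body presses on something with over 40 N, if the wrist force passes 120 N, or if a joint passes its speed limit or range.

## Robot

A 7-joint arm with a two-finger parallel gripper is mounted at the origin on the work surface. World frame = base frame: x ahead of the robot, y to its left, z up, the work surface at z = 0. Lengths are in m, angles in rad, forces in N, time in s.
With the tool pointing down it reaches from about 0.4 to 0.85 m from the base axis. Payload 10.4 kg.
Tool frame: the origin (TCP) lies midway between the tips of the shut fingers; the grasp point (between the pads) lies 19 mm behind it; z points along the fingers, y is the line along which they close (so a half turn about z gives the same grasp; the last joint's range is limited). The gripper opens to 85 mm and grips with 20 to 120 N. Pads are 22 mm wide; open, the fingers measure 114 mm over their backs; the gripper's body (76 mm by 85 mm) begins 54 mm behind the grasp point. The pads swing forward as they close: fully open they stand 13 mm farther back than shut.
Start: joints at [-1.165, 0.332, -0.065, 1.46, 0.022, 1.35, -0.088], TCP at [0.26, 0.568, 0.231] pointing down, gripper open.
Joint ranges: [-2.6, 2.6], [-0.5, 2.12], [-1.47, 1.34], [0.16, 2.42], [-1.27, 4.41], [0.06, 2.06], [-2.6, 2.6]. Speed limits (rad/s): [2.22, 2.22, 2.79, 2.79, 3.14, 3.14, 3.14].

## Interface

Orientations are given as a unit quaternion [x, y, z, w].
In Python, from workcell import get_state, camera, job gives the robot as it stands.
- The arm moves only by the tool move_arm, never from a script. Its argument "series" is a list of rows, each a list of 5 numbers: the shift along the tool's x, y, z in mm, then the turn about the tool's z in degrees, then the closure, from 0 (fully open) to 1 (shut). A call has 1 to 20 rows; each row is the pose to reach, as a shift and turn from the pose commanded when the call began, along the tool's axes at that moment; what a row does not reach only later rows make up. A row lasts 1/8 s, in which the tool goes at most 62.5 mm and 10.7 degrees, less where a joint would pass 70% of its speed; a pose out of reach is approached as far as the arm can. A call with a gripper value outside its range is refused whole. The fingers move at their own pace and stop on an object; the grip force is fixed at half the most. Time passes only in rows, so rows that repeat a pose let the fingers close. It gives the time, the measured TCP pose, the force, the opening and the grip force at its end, in the units of the state.
- get_state(): the state, without advancing time (a new reading comes with each control period).
- camera(name): name is "side" or "top" or "wrist"; returns a dict with "color" (420x560x3 uint8, blue, green, red), "fov_y" (degrees; the focal length in pixels is half the picture's height over the tangent of half this angle, whatever the lens; pixels are square), "cx", "cy" (the principal point, pixels), "R" (3x3) and "t" (3): a world point X has camera coordinates R X + t. Camera axes: x right, y down, z forward; pixel columns grow to the right and rows downward; lengths in m; the calibration is good to about 2 mm. A picture is of the moment at which its call begins. There is no depth.
- job.hand_in(): hands the job in; it is judged then, once.
The state is a dict: "time": time; "joint_positions": joint angles; "joint_vel": joint speeds; "joint_torque": joint torques, N m; "ee_pos": TCP position; "orientation": TCP orientation; "force": force on the tool from outside, world axes, zero at the start; "torque": the same for the moment, N m; "grip_width": finger opening in m; "grip_force": force on a finger pad.
Only numpy, scipy, OpenCV 4.12 (cv2) and the standard library are available. Lean on these libraries where they do the work, as an engineer would, in place of code of your own. Each camera call takes 0.05 s, during which the arm holds its last target. There are 200 camera calls.

## Working session

There is one attempt and no reset: what is moved stays moved. The work goes in short steps, Python scripts to look and compute and a tool call to move; the robot and the scene stay as the last step left them, time stands still between calls to the robot, and variables do not carry over. Pictures are saved under pics/ and viewed, at most 10 in all, crops included, and the job is handed in when it is done.

Besides the shell and the picture viewer there is one more tool, called in YAML: its name, and indented under it one key for each argument. move_arm: Moves the arm, as the interface text tells. Its arguments: {"type":"object","properties":{"series":{"type":"array","items":{"type":"array","items":{"type":"number"}}}},"required":["series"]}

```bash
mkdir -p pics
cat > h.py <<'E'
import numpy as np, cv2
from workcell import get_state, camera, job
def K(c):
    f=c["color"].shape[0]/2/np.tan(np.radians(c["fov_y"])/2); return f
def ray(c,u,v,z):
    R=np.array(c["R"]);t=np.array(c["t"]);f=K(c)
    o=-R.T@t; d=R.T@np.array([(u-c["cx"])/f,(v-c["cy"])/f,1]); return o+d*(z-o[2])/d[2]
def proj(c,X):
    p=np.array(c["R"])@np.array(X)+np.array(c["t"]);f=K(c); return p[0]/p[2]*f+c["cx"],p[1]/p[2]*f+c["cy"]
E
python3 - <<'E'
from h import *
for n in("top","side"):
    c=camera(n);cv2.imwrite(f"pics/{n}0.png",c["color"]);print(n,K(c),-np.array(c["R"]).T@c["t"],np.round(c["R"],3).tolist())
s=get_state();print(s)
E
```

```text
top 380.3262733781705 [ 0.49683131 -0.01459262  1.02864624] [[0.012, -0.999, -0.029], [-0.998, -0.01, -0.069], [0.069, 0.03, -0.997]]
side 473.9325022847324 [ 0.22313263 -0.55966431  0.88864904] [[0.856, -0.517, 0.004], [-0.396, -0.662, -0.636], [0.332, 0.543, -0.772]]
{'time': 0.1, 'joint_positions': array([-1.16457968,  0.33284383, -0.06472056,  1.46087323,  0.02157949,
        1.34989551, -0.08848977]), 'joint_vel': array([-2.24481045e-03, -8.10362133e-04,  2.92045428e-03, -1.54208014e-03,
        9.14671987e-05, -1.56502943e-03, -4.39789055e-04]), 'joint_torque': array([ 2.36560969e-03, -6.26750135e+01,  4.96806297e-02, -3.92423916e+01,
        1.62742089e-02,  7.11085697e-03,  2.40988635e-05]), 'ee_pos': array([0.25971447, 0.56810514, 0.23056599]), 'orientation': array([ 2.12747449e-01,  9.77106997e-01, -6.50864009e-04, -1.24878712e-04]), 'force': array([ 0.74488193,  0.00273863, -0.69870636]), 'torque': array([0.01965224, 0.03382609, 0.07146828]), 'grip_force': 0.0, 'grip_width': 0.08538792316235634}
```

View pics/top0.png

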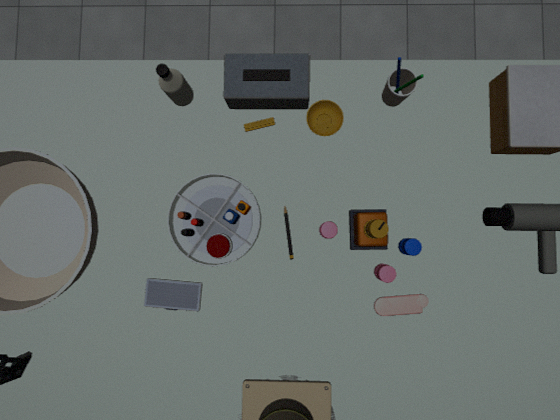

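View pics/side0.png

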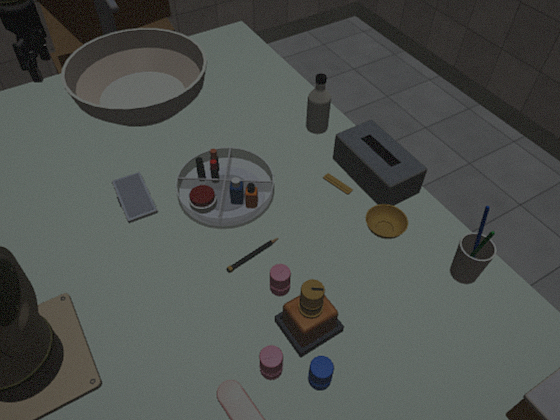

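The top view shows the cap on the bottle near (377,229), the organiser centred near (215,220), and its empty bay apparently at the top, about (208,190). I'll zoom in on both.

Run:
```python
from h import *
t=cv2.imread("pics/top0.png");s=cv2.imread("pics/side0.png")
g=lambda a:np.clip(a.astype(float)*1.6,0,255).astype('uint8')
r=lambda a:cv2.resize(g(a),(400,400),interpolation=cv2.INTER_CUBIC)
A=np.hstack([r(t[170:270,165:265]),r(s[140:240,175:275])])
B=np.hstack([r(t[190:270,340:420])[:, :],r(s[270:370,265:365])])
cv2.imwrite("pics/z1.png",A[:, :]);cv2.imwrite("pics/z2.png",B)
c=camera("top");d=camera("side")
for n,im,roi in(("top",t,(340,190,420,270)),("side",s,(265,270,365,370))):
    x0,y0,x1,y1=roi;h=cv2.cvtColor(im[y0:y1,x0:x1],cv2.COLOR_BGR2HSV)
    m=cv2.inRange(h,(17,80,40),(32,255,255));k,l,st,ce=cv2.connectedComponentsWithStats(m)
    for i in range(1,k):
        if st[i,4]>20:print(n,st[i],ce[i]+[x0,y0])
```

```text
top [ 23  28  25  21 364] [375.85714286 228.22527473]
side [ 33   9  27  39 582] [311.51546392 296.70618557]
```

View pics/z1.png

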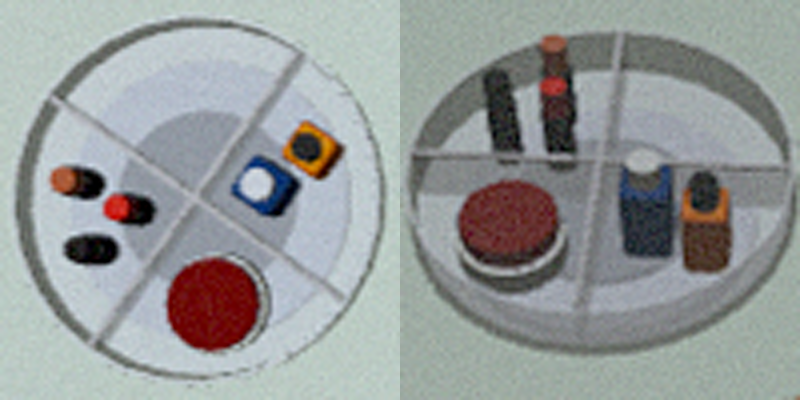

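View pics/z2.png

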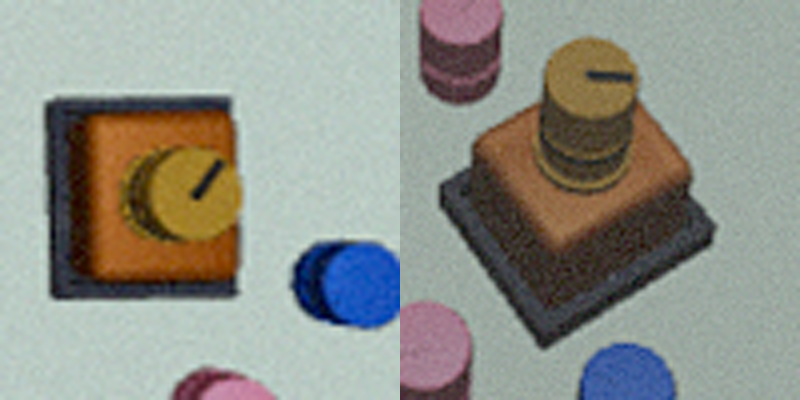

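The top-left crop shows the empty bay as the upper quarter, with divider ends at about (52,98) and (303,55) and the centre at (197,197). The cap's top face is centred at crop (196,194) in the top view and (192,77) in the side view.

Run:
```python
from h import *
from scipy.spatial.transform import Rotation as Ro
c=camera("top");d=camera("side")
print("cap",ray(c,340+196/5,190+194/5,.146),ray(d,265+192/4,270+77/4,.146))
P=lambda u,v:ray(c,165+u/4,170+v/4,.060)[:2]
Q=lambda u,v:ray(d,175+u/4,140+v/4,.060)[:2]
for F,pts in((P,[(52,98),(303,55),(345,298),(95,345),(197,197)]),(Q,[(220,32),(395,170),(178,335),(15,156),(203,163)])):
    p=np.array([F(*q) for q in pts]);print(np.round(p,4).tolist())
    e=p[:4]-p[4];print(np.degrees(np.arctan2(e[:,1],e[:,0])).round(1),np.linalg.norm(e,axis=1))
# rim fit top
s=get_state();print(Ro.from_quat(s["orientation"]).as_matrix().round(4).tolist())
for n,u,v,z in [("palette",173,294,.012),("gua",401,304,.011),("pencil",289,233,.01),("pink1",329,228,.062),("blue",412,246,.062),("pink2",386,271,.062)]:print(n,ray(c,u,v,z)[:2])
```

```text
cap [ 0.51118689 -0.21218605  0.146     ] [ 0.5118497  -0.21351744  0.146     ]
[[0.5948, 0.2837], [0.6241, 0.1218], [0.4688, 0.0919], [0.4369, 0.2511], [0.532, 0.1881]]
[  56.7  -35.7 -123.3  146.5] [0.11444694 0.11351895 0.11508524 0.11409015]
[[0.5961, 0.2858], [0.6299, 0.1225], [0.46, 0.0752], [0.4379, 0.2509], [0.5331, 0.1871]]
[  57.5  -33.8 -123.2  146.2] [0.11706107 0.11636797 0.13370133 0.11455923]
[[-0.9095, 0.4157, -0.0002], [0.4157, 0.9095, -0.0004], [-0.0, -0.0004, -1.0]]
palette [0.33353771 0.30357312]
gua [ 0.31777702 -0.29798893]
pencil [ 0.49931456 -0.00323865]
pink1 [ 0.51305913 -0.10487196]
blue [ 0.47048216 -0.31240123]
pink2 [ 0.40739267 -0.24733736]
```

move_arm:
  series:
    - [-52, -27, 0, 0, 0]
    - [-104, -54, 0, 0, 0]
    - [-156, -81, 0, 0, 0]
    - [-208, -108, 0, 0, 0]
    - [-260, -135, 0, 0, 0]
    - [-312, -162, 0, 0, 0]
    - [-364, -189, 0, 0, 0]
    - [-416, -216, 0, 0, 0]
    - [-436, -270, 0, 0, 0]
    - [-454, -325, 0, 0, 0]
    - [-474, -380, 0, 0, 0]
    - [-494, -436, 0, 0, 0]
    - [-514, -494, 0, 0, 0]
    - [-534, -550, 0, 0, 0]
    - [-554, -606, 0, 0, 0]
    - [-554, -606, 0, 0, 0]
    - [-554, -606, 0, 0, 0]

```text
time: 2.42
ee_pos: [0.5118, -0.2127, 0.2311]
orientation: [0.213, 0.977, 0.0, -0.0]
force: [-0.2, 0.7, -0.9]
grip_width: 0.0853
grip_force: 0.0
```

Run:
```python
from h import *
from scipy.spatial.transform import Rotation as Ro
s=get_state();print(s["joint_positions"],s["ee_pos"]);M=Ro.from_quat(s["orientation"]).as_matrix();print(M.round(4).tolist())
print(1000*M.T@(np.array([.5115,-.213,.231])-s["ee_pos"]))
c=camera("wrist");cv2.imwrite("pics/w0.png",c["color"])
```

```text
[-0.1494803   0.18143451  0.52521215  1.67729986 -0.09419605  1.30831465
  1.53496152] [ 0.51177607 -0.2127275   0.23114046]
[[-0.9094, 0.4159, -0.0002], [0.4159, 0.9094, 0.0005], [0.0003, 0.0003, -1.0]]
[ 0.13767695 -0.3626804   0.14038256]
```

View pics/w0.png

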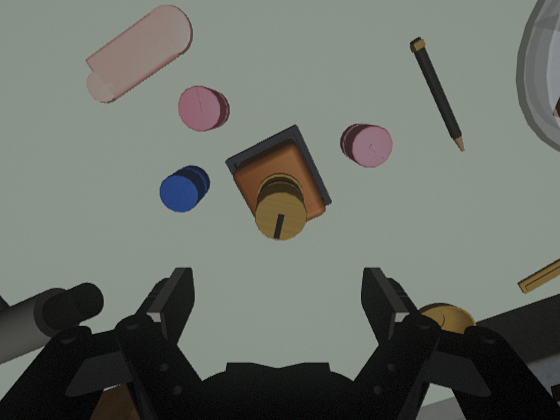

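The wrist view shows the brass cap centred between the fingers, with its top at about (281,213).

move_arm:
  series:
    - [0, 0, 15, -10, 0]
    - [0, 0, 30, -20, 0]
    - [0, 0, 45, -30, 0]
    - [0, 0, 45, -30, 0]

```text
time: 2.98
ee_pos: [0.5116, -0.2114, 0.1854]
orientation: [-0.048, 0.999, 0.001, -0.001]
force: [0.5, 0.5, -0.5]
grip_width: 0.0854
grip_force: 0.0
```

Run:
```python
from h import *
s=get_state();print(s["joint_positions"],s["ee_pos"])
c=camera("wrist");g=c["color"];h=cv2.cvtColor(g,cv2.COLOR_BGR2HSV)
cv2.imwrite("pics/w1.png",g)
print(proj(c,[.5115,-.213,.146]), [proj(c,[.5115+.022*np.cos(a),-.213+.022*np.sin(a),.146]) for a in (0,1.57,3.14,4.71)])
```

```text
[-0.09736426  0.21318128  0.4665453   1.73662723 -0.10188646  1.21771729
  2.06242554] [ 0.51155335 -0.21136612  0.18538308]
(np.float64(274.8201967925945), np.float64(239.60671751348636)) [(np.float64(271.89295773545405), np.float64(268.2681872240562)), (np.float64(307.11996736424015), np.float64(242.48193269729262)), (np.float64(278.0145140485807), np.float64(208.85879266497935)), (np.float64(242.30454111365475), np.float64(236.6644364391117))]
```

View pics/w1.png

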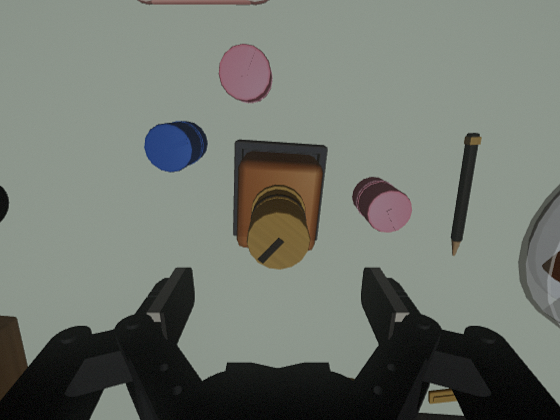

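move_arm:
  series:
    - [0, 1.4, 0, 10, 0]
    - [0, 1.4, 0, 20, 0]
    - [0, 1.4, 0, 30, 0]
    - [0, 1.4, 0, 40, 0]
    - [0, 1.4, 0, 50, 0]
    - [0, 1.4, 0, 60, 0]
    - [0, 1.4, 0, 70, 0]
    - [0, 1.4, 0, 80, 0]
    - [0, 1.4, 0, 90, 0]
    - [0, 1.4, 20, 90, 0]
    - [0, 1.4, 40, 90, 0]
    - [0, 1.4, 60, 90, 0]
    - [0, 1.4, 80, 90, 0]
    - [0, 1.4, 80, 90, 0]
    - [0, 1.4, 80, 90, 0]

```text
time: 4.9
ee_pos: [0.5123, -0.2116, 0.1075]
orientation: [0.673, 0.739, 0.0, 0.001]
force: [-0.3, -0.3, 0.1]
grip_width: 0.0852
grip_force: 0.0
```

Run:
```python
from h import *
s=get_state();print(s["joint_positions"],s["ee_pos"],s["force"],s["torque"])
c=camera("side");cv2.imwrite("pics/s1.png",cv2.resize(c["color"][200:400,200:440],(720,600)))
```

```text
[-0.22570919  0.31856416  0.6312131   1.82742582 -0.21364358  1.06239206
  0.57962503] [ 0.51234475 -0.21160535  0.10749085] [-0.32396064 -0.26345936  0.0759558 ] [-0.02054959  0.01388936  0.05593544]
```

View pics/s1.png

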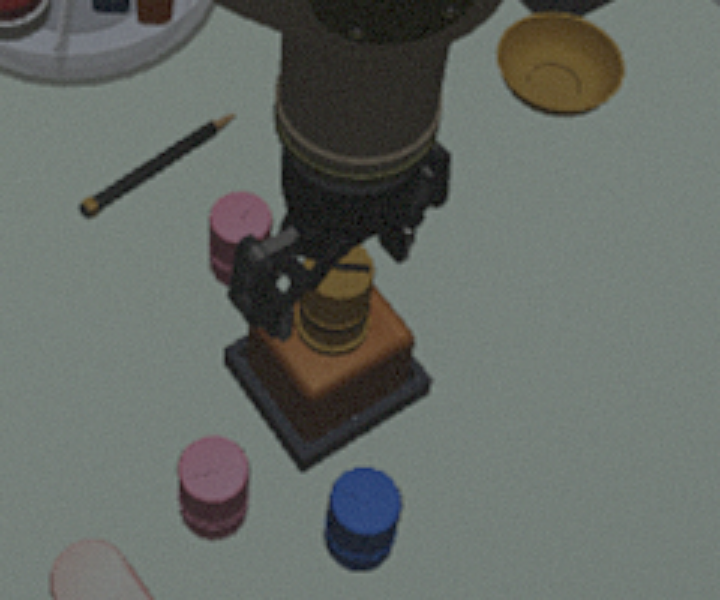

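The cap sits between the open fingers, over the stand. Next I close the gripper.

move_arm:
  series:
    - [0, 0, 0, 0, 0.3]
    - [0, 0, 0, 0, 0.5]
    - [0, 0, 0, 0, 1]
    - [0, 0, 0, 0, 1]
    - [0, 0, 0, 0, 1]
    - [0, 0, 0, 0, 1]
    - [0, 0, 0, 0, 1]
    - [0, 0, 0, 0, 1]

```text
time: 5.95
ee_pos: [0.5132, -0.2116, 0.1074]
orientation: [0.673, 0.74, 0.001, 0.001]
force: [3.7, 1.2, 6.0]
grip_width: 0.0427
grip_force: 60.8
```

move_arm:
  series:
    - [0, 0, 0, 9, 1]
    - [0, 0, -0.4, 18, 1]
    - [0, 0, -0.8, 27, 1]
    - [0, 0, -1.2, 36, 1]
    - [0, 0, -1.6, 45, 1]
    - [0, 0, -2.0, 54, 1]
    - [0, 0, -2.4, 63, 1]
    - [0, 0, -2.8, 72, 1]
    - [0, 0, -3.2, 81, 1]

```text
time: 7.08
ee_pos: [0.512, -0.2108, 0.1092]
orientation: [0.992, 0.124, 0.0, -0.0]
force: [3.6, 1.9, -5.4]
grip_width: 0.0429
grip_force: 61.7
```

Run:
```python
from h import *
s=get_state();print(s["joint_positions"],s["ee_pos"],s["force"],s["torque"])
```

```text
[-0.43704229  0.38473325  0.90272924  1.83517503 -0.34029733  1.08526052
 -0.73080078] [ 0.5120458  -0.21084712  0.10915902] [ 3.63406786  1.86073298 -5.35345371] [ 0.33198089 -0.86422487  0.20434402]
```

move_arm:
  series:
    - [0, 0, 0, -10, 1]
    - [0, 0, 0, -20, 1]
    - [0, 0, -0.3, -30, 1]
    - [0, 0, -0.6, -40, 1]
    - [0, 0, -0.9, -50, 1]
    - [0, 0, -1.2, -60, 1]
    - [0, 0, -1.5, -70, 1]
    - [0, 0, -1.8, -80, 1]
    - [0, 0, -2.1, -90, 1]
    - [0, 0, -2.4, -100, 1]

```text
time: 8.32
ee_pos: [0.5126, -0.2116, 0.112]
orientation: [0.539, 0.842, 0.0, 0.001]
force: [6.1, 0.8, -4.0]
grip_width: 0.0429
grip_force: 62.1
```

move_arm:
  series:
    - [0, 0, 0, 10, 1]
    - [0, 0, -0.2, 20, 1]
    - [0, 0, -0.5, 30, 1]
    - [0, 0, -0.9, 40, 1]
    - [0, 0, -1.3, 50, 1]
    - [0, 0, -1.7, 60, 1]
    - [0, 0, -2.1, 70, 1]
    - [0, 0, -2.5, 80, 1]
    - [0, 0, -2.9, 90, 1]
    - [0, 0, -3.3, 100, 1]
    - [0, 0, -3.3, 90, 1]
    - [0, 0, -3.5, 80, 1]
    - [0, 0, -3.8, 70, 1]
    - [0, 0, -4.2, 60, 1]
    - [0, 0, -4.6, 50, 1]
    - [0, 0, -5.0, 40, 1]
    - [0, 0, -5.4, 30, 1]
    - [0, 0, -5.8, 20, 1]
    - [0, 0, -6.2, 10, 1]
    - [0, 0, -6.6, 0, 1]

```text
time: 10.82
ee_pos: [0.5126, -0.2116, 0.1185]
orientation: [0.539, 0.842, 0.0, 0.001]
force: [5.9, -0.4, -4.4]
grip_width: 0.0423
grip_force: 62.3
```

move_arm:
  series:
    - [0, 0, 0, 10, 1]
    - [0, 0, -0.2, 20, 1]
    - [0, 0, -0.5, 30, 1]
    - [0, 0, -0.9, 40, 1]
    - [0, 0, -1.3, 50, 1]
    - [0, 0, -1.7, 60, 1]
    - [0, 0, -2.1, 70, 1]
    - [0, 0, -2.5, 80, 1]
    - [0, 0, -2.9, 90, 1]
    - [0, 0, -3.3, 100, 1]
    - [0, 0, -3.3, 90, 1]
    - [0, 0, -3.5, 80, 1]
    - [0, 0, -3.8, 70, 1]
    - [0, 0, -4.2, 60, 1]
    - [0, 0, -4.6, 50, 1]
    - [0, 0, -5.0, 40, 1]
    - [0, 0, -5.4, 30, 1]
    - [0, 0, -5.8, 20, 1]
    - [0, 0, -6.2, 10, 1]
    - [0, 0, -6.6, 0, 1]

```text
time: 13.32
ee_pos: [0.5127, -0.2117, 0.1252]
orientation: [0.539, 0.842, 0.0, 0.001]
force: [5.3, -1.1, -3.8]
grip_width: 0.0428
grip_force: 62.5
```

Run:
```python
from h import *
c=camera("side");cv2.imwrite("pics/s2.png",cv2.resize(c["color"][200:400,200:440],(720,600)))
```

```text
(no output)
```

View pics/s2.png

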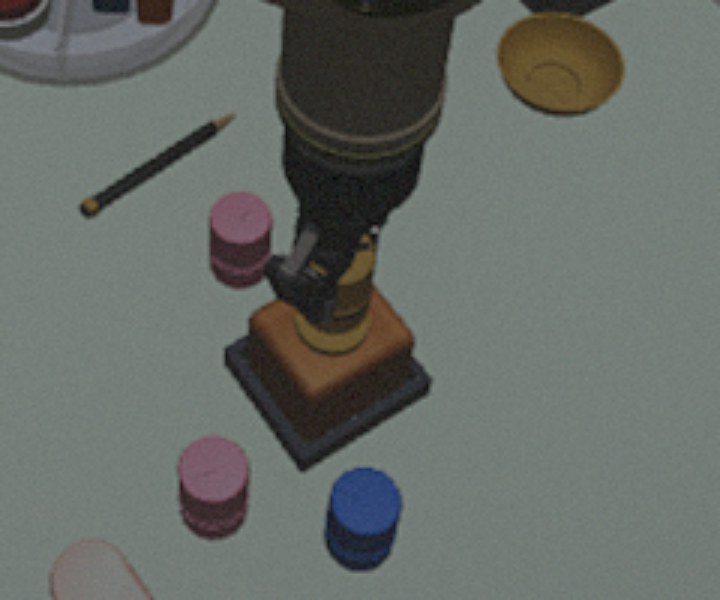

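The side view shows the cap in the fingers above the bottle at about (340,300). Whether the rim at y≈350 has risen is unclear, so I'll check numerically along the cap axis.

Run:
```python
from h import *
c=camera("side");a=cv2.imread("pics/side0.png");b=c["color"]
for z in range(76,172,3):
    u,v=proj(c,[.512-.006,-.212-.019,z/1000]) ; u2=u+4
    f=lambda im:cv2.getRectSubPix(im,(3,1),(u2,v)).mean((0,1)).round().astype(int)
    print(z,round(u2),round(v),f(a),f(b))
```

```text
76 317 317 [37 52 68] [41 60 80]
79 317 316 [30 44 56] [34 50 64]
82 317 315 [32 53 65] [40 63 76]
85 318 314 [36 61 74] [45 76 90]
88 318 314 [37 62 74] [48 84 99]
91 318 313 [33 55 65] [ 48  87 103]
94 318 312 [32 44 54] [ 53  89 106]
97 318 311 [29 38 45] [ 52  88 106]
100 318 311 [30 37 42] [ 51  88 107]
103 318 310 [30 36 39] [ 50  85 102]
106 318 309 [25 31 33] [46 73 87]
109 318 308 [30 37 40] [37 59 69]
112 318 307 [29 43 50] [35 53 61]
115 319 307 [30 46 55] [34 49 56]
118 319 306 [31 46 53] [32 43 50]
121 319 305 [28 41 47] [29 36 44]
124 319 304 [29 39 45] [33 35 39]
127 319 303 [27 38 44] [32 42 47]
130 319 302 [27 38 45] [35 50 58]
133 319 302 [29 39 45] [35 54 63]
136 319 301 [31 41 45] [34 52 61]
139 319 300 [30 41 45] [37 52 60]
142 320 299 [28 36 43] [34 49 56]
145 320 298 [28 39 46] [32 45 54]
148 320 297 [31 50 60] [35 46 53]
151 320 297 [35 62 75] [33 46 53]
154 320 296 [41 69 85] [29 42 52]
157 320 295 [44 73 88] [33 41 50]
160 320 294 [43 74 89] [32 43 50]
163 320 293 [42 73 87] [32 48 59]
166 321 292 [42 73 88] [37 59 73]
169 321 291 [43 73 89] [44 72 88]
```

The black line has moved from about 105 to 124 mm, so the cap has risen about 18 mm. The bright band is the shoulder it uncovered. I keep twisting until it is free.

move_arm:
  series:
    - [0, 0, 0, 10, 1]
    - [0, 0, -0.2, 20, 1]
    - [0, 0, -0.5, 30, 1]
    - [0, 0, -0.9, 40, 1]
    - [0, 0, -1.3, 50, 1]
    - [0, 0, -1.7, 60, 1]
    - [0, 0, -2.1, 70, 1]
    - [0, 0, -2.5, 80, 1]
    - [0, 0, -2.9, 90, 1]
    - [0, 0, -3.3, 100, 1]
    - [0, 0, -3.3, 90, 1]
    - [0, 0, -3.5, 80, 1]
    - [0, 0, -3.8, 70, 1]
    - [0, 0, -4.2, 60, 1]
    - [0, 0, -4.6, 50, 1]
    - [0, 0, -5.0, 40, 1]
    - [0, 0, -5.4, 30, 1]
    - [0, 0, -5.8, 20, 1]
    - [0, 0, -6.2, 10, 1]
    - [0, 0, -6.6, 0, 1]

```text
time: 15.92
ee_pos: [0.511, -0.2117, 0.1313]
orientation: [0.539, 0.842, -0.0, -0.001]
force: [0.2, 0.5, -1.5]
grip_width: 0.043
grip_force: 63.1
```

The cap is free. I lift it clear and carry it towards the bay.

move_arm:
  series:
    - [0, 0, -8, 0, 1]
    - [0, 0, -20, 0, 1]
    - [0, 0, -40, 0, 1]
    - [0, 0, -60, 0, 1]
    - [0, 0, -80, 0, 1]
    - [20, 15, -80, -4, 1]
    - [55, 41, -80, -11, 1]
    - [95, 71, -80, -20, 1]
    - [135, 101, -80, -29, 1]
    - [175, 131, -80, -38, 1]
    - [215, 161, -80, -47, 1]
    - [255, 191, -80, -56, 1]
    - [290, 218, -80, -65, 1]
    - [318, 238, -80, -72, 1]
    - [333, 250, -80, -77, 1]
    - [339, 254, -80, -77, 1]
    - [339, 254, -80, -77, 1]
    - [339, 254, -80, -77, 1]

```text
time: 18.18
ee_pos: [0.6026, 0.201, 0.2118]
orientation: [-0.098, 0.995, -0.0, 0.0]
force: [1.0, 0.3, -1.1]
grip_width: 0.0429
grip_force: 63.0
```

Run:
```python
from h import *
from scipy.spatial.transform import Rotation as Ro
s=get_state();print(s["joint_positions"],s["ee_pos"]);M=Ro.from_quat(s["orientation"]).as_matrix();print(M.round(3).tolist())
print("to bay",1000*M.T@(np.array([.601,.202,s["ee_pos"][2]])-s["ee_pos"]))
c=camera("side");d=camera("top")
A=np.hstack([cv2.resize(c["color"][60:260,130:330],(400,400)),cv2.resize(d["color"][120:270,140:290],(400,400))])
cv2.imwrite("pics/a1.png",np.clip(A*1.5,0,255).astype('uint8'))
```

```text
[-0.53736897  0.36334908  0.1865602   1.46993548 -0.0677757   1.31474952
  1.42237869] [0.60260067 0.20099232 0.21179824]
[[-0.981, -0.196, 0.0], [-0.196, 0.981, -0.0], [0.0, -0.0, -1.0]]
to bay [ 1.37231777e+00  1.30165472e+00 -4.98165314e-04]
```

View pics/a1.png

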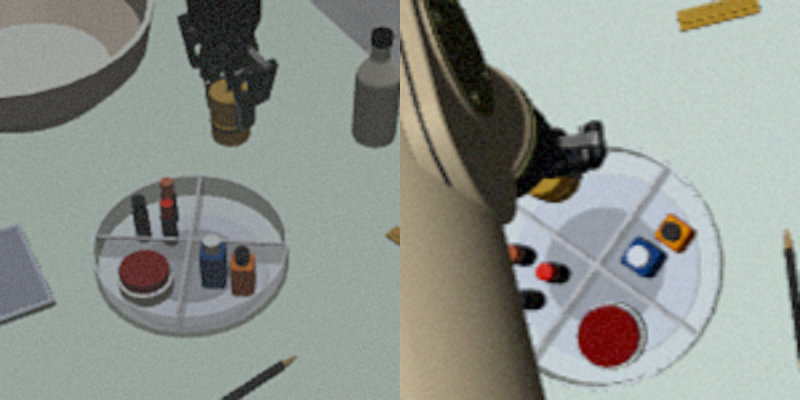

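The cap hangs upright in the fingers above the empty bay (left crop at (230,110)) and the organiser has not moved. I lower it now.

move_arm:
  series:
    - [1, 1, 15, 0, 1]
    - [1, 1, 40, 0, 1]
    - [1, 1, 65, 0, 1]
    - [1, 1, 90, 0, 1]
    - [1, 1, 110, 0, 1]
    - [1, 1, 125, 0, 1]
    - [1, 1, 138, 0, 1]
    - [1, 1, 147, 0, 1]
    - [1, 1, 153, 0, 1]
    - [1, 1, 153, 0, 1]
    - [1, 1, 153, 0, 1]

```text
time: 19.65
ee_pos: [0.6018, 0.203, 0.0592]
orientation: [-0.1, 0.995, 0.0, 0.0]
force: [-0.7, -0.5, -1.1]
grip_width: 0.0427
grip_force: 63.0
```

Roughly 10 mm to go. I take it in small steps.

move_arm:
  series:
    - [0, 0, 2, 0, 1]
    - [0, 0, 4, 0, 1]
    - [0, 0, 6, 0, 1]
    - [0, 0, 7, 0, 1]
    - [0, 0, 8, 0, 1]
    - [0, 0, 8, 0, 1]
    - [0, 0, 8, 0, 1]

```text
time: 20.52
ee_pos: [0.6015, 0.2029, 0.0508]
orientation: [-0.1, 0.995, 0.0, 0.0]
force: [-0.1, -0.5, -0.5]
grip_width: 0.0429
grip_force: 63.0
```

move_arm:
  series:
    - [0, 0, 0.5, 0, 1]
    - [0, 0, 1, 0, 1]
    - [0, 0, 1.5, 0, 1]
    - [0, 0, 1.5, 0, 1]
    - [0, 0, 1.5, 0, 1]

```text
time: 21.15
ee_pos: [0.6015, 0.2029, 0.0494]
orientation: [-0.1, 0.995, 0.0, 0.0]
force: [-1.3, -0.4, 3.0]
grip_width: 0.0429
grip_force: 63.2
```

Contact: the force has gone to +3 N. I release slowly and retreat straight up.

move_arm:
  series:
    - [0, 0, 0.3, 0, 1]
    - [0, 0, 0.3, 0, 0.45]
    - [0, 0, 0.3, 0, 0.35]
    - [0, 0, 0.3, 0, 0.25]
    - [0, 0, 0.3, 0, 0.15]
    - [0, 0, 0.3, 0, 0.1]
    - [0, 0, 0.3, 0, 0.1]
    - [0, 0, 0.3, 0, 0.1]
    - [0, 0, -5, 0, 0.1]
    - [0, 0, -15, 0, 0.1]
    - [0, 0, -30, 0, 0.1]
    - [0, 0, -55, 0, 0.1]
    - [0, 0, -85, 0, 0.1]
    - [0, 0, -125, 0, 0.1]
    - [0, 0, -165, 0, 0.1]
    - [0, 0, -200, 0, 0.1]
    - [0, 0, -200, 0, 0.1]
    - [0, 0, -200, 0, 0.1]

```text
time: 23.4
ee_pos: [0.6012, 0.2028, 0.2493]
orientation: [-0.1, 0.995, 0.0, -0.0]
force: [0.2, -0.2, 0.0]
grip_width: 0.0771
grip_force: 0.0
```

Run:
```python
from h import *
c=camera("side");d=camera("wrist")
A=np.hstack([cv2.resize(c["color"][120:260,140:300],(400,350)),cv2.resize(d["color"],(400,350))])
cv2.imwrite("pics/f1.png",np.clip(A*1.5,0,255).astype('uint8'))
```

```text
(no output)
```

View pics/f1.png

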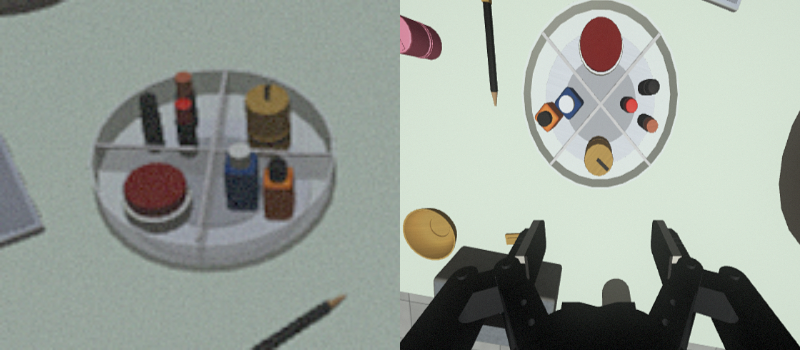

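The cap stands upright in the empty bay, at left crop (267,115) and right crop (598,157). The gripper is clear of everything.

```bash
python3 -c "
from workcell import job
print(job.hand_in())"
```

```text
the job is handed in; nothing more can be done
None
```

I twisted the cap off the bottle with no sign of the bottle lifting, stood it upright in the organiser's empty bay, let go and handed the job in at about 23 s; no verdict was returned.

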